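# Put the orange paint jar away in the push-latch drawer

### The arm

A 7-joint arm with a two-finger parallel gripper is mounted at the origin on the work surface. World frame = base frame: x ahead of the robot, y to its left, z up, the work surface at z = 0. Lengths are in m, angles in rad, forces in N, time in s.
With the tool pointing down it reaches from about 0.4 to 0.85 m from the base axis. Payload 4.5 kg.
Tool frame: the origin (TCP) lies midway between the tips of the shut fingers; the grasp point (between the pads) lies 19 mm behind it; z points along the fingers, y is the line along which they close (so a half turn about z gives the same grasp; the last joint's range is limited). The gripper opens to 88 mm and grips with 3 to 60 N. Pads are 18 mm wide; open, the fingers measure 123 mm over their backs; the gripper's body (75 mm by 187 mm) begins 45 mm behind the grasp point.
Start: joints at [1.262, 0.689, -0.195, 1.565, 0.157, 0.902, -0.215], TCP at [0.21, -0.589, 0.214] pointing down, gripper open.
Joint ranges: [-3.01, 3.01], [-0.46, 2.08], [-1.47, 1.51], [0.13, 2.56], [-1, 4.14], [0.04, 2.09], [-2.66, 2.66]. Speed limits (rad/s): [2.57, 2.57, 3.14, 3.14, 3.14, 3.14, 3.14].

### API

Orientations are given as a unit quaternion [x, y, z, w].
In Python, from plant import r, eyes, finish_job gives the robot as it stands. The module is installed in compiled form; this text tells all that it offers.
- The arm moves only by the tool move_arm, never from a script. Its argument "motion" is a list of rows, each a list of 7 numbers: the shift along the tool's x, y, z in mm, then the turn, a rotation vector about the tool's x, y, z in degrees, then the closure, from 0 (fully open) to 1 (shut). A call has 1 to 5 rows; each row is the pose to reach, as a shift and turn from the pose commanded when the call began, along the tool's axes at that moment; what a row does not reach only later rows make up. A row lasts 1/8 s, in which the tool goes at most 62.5 mm and 10.7 degrees, less where a joint would pass 70% of its speed; a pose out of reach is approached as far as the arm can. A call with a gripper value outside its range is refused whole. The fingers move at their own pace and stop on an object; "newtons" is the grip in N (left out, the last holds). Time passes only in rows, so rows that repeat a pose let the fingers close. It gives the time, the measured TCP pose, the force, the opening and the grip force at its end, in the units of the state.
- r.get_state(): the state, without advancing time (a new reading comes with each control period).
- eyes.snapshot(name): name is "scene" or "top" or "wrist"; returns a dict with "frame" (480x640x3 uint8, red, green, blue), "z_map" (480x640 float32, m along the optical axis (not along the pixel's ray), 0 where there is no reading), "intrinsics" (3x3 intrinsics, pixels), "world_to_cam" (4x4, takes a point from world to camera coordinates). Camera axes: x right, y down, z forward; pixel columns grow to the right and rows downward; lengths in m; the calibration is good to about 2 mm. A picture is of the moment at which its call begins.
- finish_job(): hands the job in; it is judged then, once.
The state is a dict: "clock": time; "q": joint angles; "qd": joint speeds; "joint_torque": joint torques, N m; "tool_pos": TCP position; "eef_rot": TCP orientation; "contact_force": force on the tool from outside, world axes, zero at the start; "moment": the same for the moment, N m; "opening": opening from 0.0 (shut) to 1.0 (fully open); "finger_force": force on a finger pad.
Only numpy, scipy, OpenCV 4.12 (cv2) and the standard library are available. Lean on these libraries where they do the work, as an engineer would, in place of code of your own. Each camera call takes 0.05 s, during which the arm holds its last target. There are 200 camera calls.

### The job

Put the orange-lidded paint jar away: release the paint drawer by pressing its front (it has a push latch and no handle), draw it open, and set the jar down upright in the empty compartment just behind the drawer front. Then press the drawer home until it latches again, so that it stays shut. Press by feel, never hard against the latch's stop, do not drop the jar, and leave the other jars and tools as they are.

Things in the scene. Friction and masses are not known exactly. Their poses are not given: they have to be found in the camera images.
- cabinet: Fixed plywood paint-drawer unit, 230 deep (x), 260 wide (y), 92 mm high; origin at the centre of its underside. Its -x side, towards the robot, holds the one drawer; the carcass front edges lie at x = -115. On its top, behind x = +40, stand a low step and a row of fixed dropper bottles, up to 183 mm above the table.
- drawer (a joint): Drawer travel, m: 0 latched shut, positive open (most 0.135), negative pressed in past the latched place. Runs easily: about 0.8 N friction, damping 12 N per m/s. A released drawer is pushed out to about 0.045 by a spring ejector, which resists closing from there with 2 N, rising to 4 N at 0 and 5 N at the stop. Further out it stays where left.
- front_face (a point): Centre of the outer face of the drawer's front panel: pale wood, no handle, 238 wide, 24 thick, 70 mm high, top edge 35 mm above this point, which is 46 mm above the table; moves with the drawer. Axes as the cabinet: +x is into the cabinet, the direction to press. Latched, the face stands 23 mm proud of the carcass edges.
- place (a point): Centre of the floor of the drawer's empty front compartment (88 deep in x, 212 wide in y, side walls 37 mm high), where the jar goes; 68 mm behind the front's outer face, 18 mm above the table; moves with the drawer; axes as the cabinet. Behind a 20 mm high divider is a back row of small cells with three jars. Draw the drawer out 90 mm or more to reach in.
- latch: Hidden push-push latch in the cabinet (origin as the cabinet). Pressing the drawer in to its firm stop, then letting it come back, changes its state: latched to released, open to latched; a shorter press may change nothing. The stop lies 4 to 15 mm past travel 0, a hidden setting, new each time. Moving takes about 6 N, a slow press to 10 N or so suffices; over 20 N (15 N on its stop) damages it.
- jar: The jar to put away: cylindrical paint jar with orange paint and orange lid, 33 mm diameter, 40 mm high, about 45 g. Origin: centre of its underside, z up along the jar. It stands on the open table to the left of the drawer unit.
- jar_white: Bystander: a like jar with white lid, 33 mm diameter, 40 mm high. Origin: centre of its underside.
- dropper: Bystander: dark green dropper bottle, 25 mm diameter, 72 mm high, black nozzle cap. Origin: centre of its underside.
- glue: Bystander: square glue bottle 34 x 34 x 58 mm with green cap. Origin: centre of its underside.
- nippers: Bystander: side cutters with red handles lying on the table, 130 x 60 x 14 mm; origin near the middle at table height.
- model: Bystander: half-built grey-green armoured vehicle model 140 x 71 x 60 mm standing on the green cutting mat. Origin: centre of its underside.
- stock0: Jar with blue lid, 33 x 40 mm, standing in the drawer's back row. Origin: centre of its underside.
- stock1: Jar with green lid, 33 x 40 mm, standing in the drawer's back row. Origin: centre of its underside.
- stock2: Jar with grey lid, 33 x 40 mm, standing in the drawer's back row. Origin: centre of its underside.

How it is judged:
By the outcome, as a careful person would: the job done as asked, in the order asked, and still so for the second after the job is handed in, with the robot touching nothing.
It also fails if it takes over 72 s, if anything falls off the work surface, if the arm or the gripper's body presses on something with over 40 N, if the wrist force passes 120 N, or if a joint passes its speed limit or range.

## Working session

There is one attempt and no reset: what is moved stays moved. The work goes in short steps, Python scripts to look and compute and a tool call to move; the robot and the scene stay as the last step left them, time stands still between calls to the robot, and variables do not carry over. Pictures are saved under pics/ and viewed, at most 10 in all, crops included, and the job is handed in when it is done.

Besides the shell and the picture viewer there is one more tool, called by a JSON object that holds its "fn" and its "kwargs". move_arm: Moves the arm, as the interface text tells. Its arguments: {"type":"object","properties":{"motion":{"type":"array","items":{"type":"array","items":{"type":"number"}}},"newtons":{"type":"number"}},"required":["motion"]}

```bash
mkdir -p pics
cat > h.py <<'E'
import numpy as np, cv2
from plant import r, eyes
from scipy.spatial.transform import Rotation as R
def snap(n,f=None):
    s=eyes.snapshot(n)
    if f: cv2.imwrite(f'pics/{f}.png',s['frame'][:,:,::-1])
    return s
def cloud(s):
    z=s['z_map'];K=s['intrinsics'];v,u=np.indices(z.shape)
    c=np.stack([(u-K[0,2])/K[0,0]*z,(v-K[1,2])/K[1,1]*z,z],-1)
    T=np.linalg.inv(s['world_to_cam']); p=c@T[:3,:3].T+T[:3,3]; p[z==0]=np.nan
    return p
def goto(target,Rw=None):
    st=r.get_state(); Rc=R.from_quat(st['eef_rot'])
    d=Rc.inv().apply(np.array(target)-st['tool_pos'])*1000
    t=(Rc.inv()*Rw).as_rotvec(degrees=True) if Rw is not None else np.zeros(3)
    print('shift mm',d.round(1),'turn deg',t.round(2))
E
python3 - <<'E'
from h import *
a=snap('scene','scene0');b=snap('top','top0')
cv2.imwrite('pics/both.png',np.hstack([cv2.resize(x['frame'],(400,300)) for x in(a,b)])[:,:,::-1])
st=r.get_state();print(st); print(R.from_quat(st['eef_rot']).as_matrix().round(3))
for s in(a,b):print(s['intrinsics'][0,0],np.linalg.inv(s['world_to_cam']).round(2).tolist())
E
```

```text
{'clock': 0.1, 'q': array([ 1.26181573,  0.68990869, -0.19453468,  1.56616116,  0.15732414,
        0.90253153, -0.21511259]), 'qd': array([ 0.00124954, -0.00134184, -0.00073485, -0.0028793 , -0.00204054,
        0.00023474,  0.00103057]), 'joint_torque': array([-3.54800155e-03, -5.28503287e+01, -1.27223242e+00, -1.53838527e+01,
       -5.26853849e-02,  1.89129089e-03,  4.07699440e-05]), 'tool_pos': array([ 0.20983074, -0.58811122,  0.21310632]), 'eef_rot': array([ 9.85341434e-01,  1.70591929e-01, -2.00147558e-04, -7.82081006e-04]), 'contact_force': array([-0.02050317, -0.31225099,  0.53505428]), 'moment': array([ 0.0109775 , -0.05757594,  0.01049529]), 'finger_force': 0.0, 'opening': 1.0037221327364974}
[[ 0.942  0.336 -0.001]
 [ 0.336 -0.942  0.001]
 [-0.    -0.002 -1.   ]]
538.0437340850424 [[-0.76, 0.44, -0.49, 1.12], [0.66, 0.5, -0.57, 0.68], [-0.0, -0.75, -0.66, 0.87], [0.0, 0.0, 0.0, 1.0]]
544.9072859723817 [[0.04, -0.97, 0.22, 0.22], [-1.0, -0.04, 0.01, 0.0], [0.0, -0.22, -0.98, 1.46], [0.0, 0.0, 0.0, 1.0]]
```

View pics/top0.png

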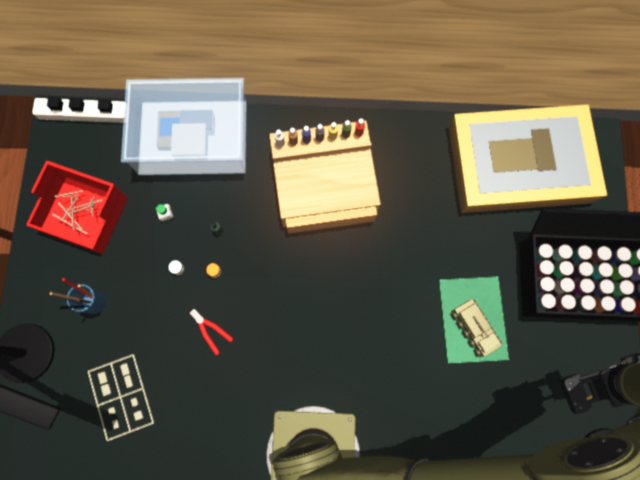

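View pics/scene0.png

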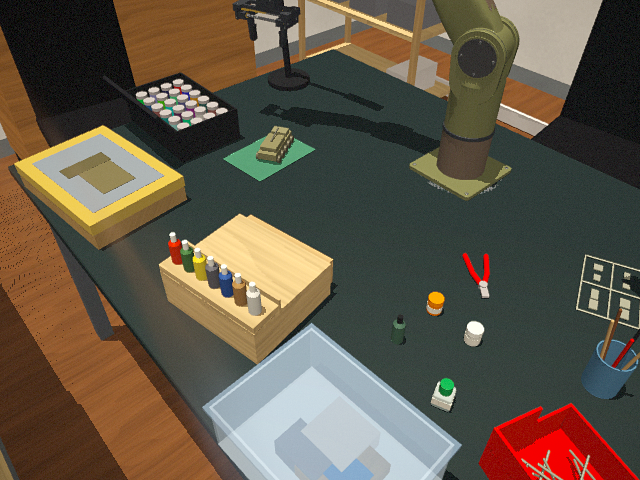

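The top view shows the cabinet around (327,180), slightly rotated, with its drawer front along y≈222. The orange jar is at (213,270), the white jar at (176,267) and the dropper at (216,228). In the scene view the jars stand upright.

Run:
```python
from h import *
s=snap('top');p=cloud(s);f=s['frame'];hsv=cv2.cvtColor(f,cv2.COLOR_RGB2HSV)
v,u=np.indices(u_shape:=f.shape[:2])
box=(u>260)&(u<390)&(v>115)&(v<240)
for lo,hi in((.086,.097),(.074,.085)):
    q=p[box&(p[...,2]>lo)&(p[...,2]<hi)]
    rc=cv2.minAreaRect((q[:,:2]*1000).astype(np.float32)); print(len(q),rc,np.median(q[:,2])); print(cv2.boxPoints(rc).round(0).tolist())
T=np.linalg.inv(s['world_to_cam'])
def ray(uv,h):
    d=T[:3,:3]@np.linalg.inv(s['intrinsics'])@[*uv,1];return T[:3,3]+d*(h-T[2,3])/d[2]
m=cv2.inRange(hsv,(8,150,100),(25,255,255));m[:,:195]=0;m[:,232:]=0;m[:255]=0;m[290:]=0
M=cv2.moments(m,True);c=(M['m10']/M['m00'],M['m01']/M['m00']);print('orange',c,M['m00'],ray(c,.04))
reg=(u>195)&(u<232)&(v>255)&(v<290)&(p[...,2]>.03);q=p[reg];print('depth jar',len(q),np.nanmean(q,0),q[:,:2].min(0),q[:,:2].max(0),np.median(q[:,2]))
for n,(a,b) in dict(white=(176,267),dropper=(216,228)).items():
    q=p[b-12:b+12,a-12:a+12].reshape(-1,3);q=q[q[:,2]>.02];print(n,q.mean(0),q[:,2].max())
```

```text
5259 ((677.5180053710938, -5.7114105224609375), (183.19015502929688, 260.3007507324219), 10.715840339660645) 0.09248217936981806
[[563.0, 105.0], [612.0, -151.0], [792.0, -117.0], [743.0, 139.0]]
796 ((677.6795043945312, -6.0656890869140625), (183.11920166015625, 254.8045196533203), 10.534908294677734) 0.08124100536403434
[[564.0, 102.0], [611.0, -148.0], [791.0, -115.0], [744.0, 136.0]]
orange (212.4746835443038, 269.2911392405063) 158.0 [0.4545933  0.28517314 0.04      ]
depth jar 129 [0.45277212 0.28455029 0.03977587] [0.43741694 0.2692645 ] [0.46932554 0.29993543] 0.039947465032543095
white [0.45572577 0.38344711 0.03872642] 0.04800464415855732
dropper [0.56457214 0.28345203 0.05101883] 0.07779166327892995
```

Run:
```python
from h import *
s=snap('top');p=cloud(s)
q=p[115:245,255:395].reshape(-1,3);a=np.radians(10.7);ax=np.array([np.cos(a),np.sin(a)]);ay=np.array([-ax[1],ax[0]])
d=(q[:,:2]-[.6775,-.0057])
l=np.c_[d@ax,d@ay,q[:,2]]*1000
for x in range(-110,110,5):
    k=l[(l[:,0]>=x)&(l[:,0]<x+5)&(abs(l[:,1])<100)]; print(x,len(k),np.percentile(k[:,2],[10,50,90]).round(0) if len(k) else '')
for y in range(-140,141,4):
    k=l[(l[:,1]>=y)&(l[:,1]<y+4)&(l[:,0]>-50)&(l[:,0]<40)]; 
    if abs(y)>115: print('y',y,len(k),np.median(k[:,2]).round(0) if len(k) else '')
# yaw from the front edge and carcass edge
for lo,hi in((77,85),(88,96)):
    k=l[(l[:,2]>lo)&(l[:,2]<hi)&(abs(l[:,1])<105)]
    ys=[];xs=[]
    for y in range(-105,105,6):
        t=k[(k[:,1]>=y)&(k[:,1]<y+6)]
        if len(t):ys.append(y+3);xs.append(t[:,0].min())
    print(lo,np.polyfit(ys,xs,1),np.std(xs))
```

```text
-110 134 [-3.  0.  5.]
-105 132 [-4.  1.  5.]
-100 116 [-4.  0.  4.]
-95 442 [-1. 36. 78.]
-90 387 [-0. 58. 84.]
-85 147 [78. 82. 86.]
-80 134 [78. 82. 86.]
-75 136 [78. 82. 86.]
-70 212 [78. 86. 94.]
-65 146 [89. 93. 96.]
-60 143 [89. 93. 96.]
-55 140 [90. 92. 97.]
-50 156 [88. 93. 97.]
-45 135 [89. 92. 95.]
-40 142 [90. 93. 96.]
-35 133 [89. 93. 97.]
-30 139 [89. 93. 96.]
-25 143 [89. 93. 96.]
-20 140 [89. 93. 97.]
-15 136 [89. 93. 97.]
-10 134 [90. 92. 96.]
-5 141 [88. 93. 96.]
0 136 [89. 93. 96.]
5 139 [89. 93. 97.]
10 137 [90. 93. 97.]
15 134 [88. 93. 96.]
20 132 [89. 93. 97.]
25 135 [88. 92. 97.]
30 136 [88. 93. 97.]
35 131 [90. 93. 96.]
40 140 [89. 92. 96.]
45 138 [90. 93. 97.]
50 129 [89. 93. 97.]
55 132 [89. 93. 96.]
60 127 [89. 92. 96.]
65 131 [89. 92. 96.]
70 145 [89. 93. 96.]
75 126 [89. 93. 96.]
80 136 [89. 93. 97.]
85 443 [ 92. 107. 123.]
90 103 [109. 121. 125.]
95 50 [108. 112. 116.]
100 131 [108. 110. 114.]
105 139 [107. 111. 114.]
y -140 0 
y -136 0 
y -132 23 91.0
y -128 46 92.0
y -124 52 93.0
y -120 50 93.0
y -116 49 93.0
y 116 47 92.0
y 120 53 92.0
y 124 50 93.0
y 128 25 93.0
y 132 41 1.0
y 136 46 1.0
y 140 42 -0.0
77 [-4.11016849e-03 -9.05410237e+01] 0.8931503154452899
88 [-3.53852253e-03 -7.12982127e+01] 7.311252055242514
```

```bash
cat >> h.py <<'E'
YAW=10.85; a=np.radians(YAW); AX=np.array([np.cos(a),np.sin(a)]); AY=np.array([-AX[1],AX[0]])
CAB=np.array([.7237,.0031]); DOWN=R.from_euler('z',YAW,degrees=True)*R.from_quat([1,0,0,0])
def cab(x,y=0.,z=0.): return np.array([*(CAB+x*AX+y*AY),z])
def loc():
    st=r.get_state(); d=st['tool_pos'][:2]-CAB; print('t',st['clock'],'cab xyz mm',np.r_[d@AX,d@AY,st['tool_pos'][2]].round(4)*1000,'Fcab',(st['contact_force'][:2]@AX).round(2),(st['contact_force'][:2]@AY).round(2),st['contact_force'][2].round(2))
E
python3 -c "
from h import *
t=cab(-.19,0,.15);print(t);goto(t,DOWN)"
```

```text
[ 0.53709656 -0.03266531  0.15      ]
shift mm [ 494.9 -413.2   63.7] turn deg [-0.06  0.01  8.79]
```

{"fn": "move_arm", "kwargs": {"motion": [[45,-38,0,0,0,2,1],[90,-76,0,0,0,4,1],[135,-114,0,0,0,6,1],[180,-152,0,0,0,8,1],[225,-190,0,0,0,8.8,1]], "newtons": 20}}

```text
clock: 0.82
tool_pos: [0.3591, -0.3324, 0.2139]
eef_rot: [0.996, 0.094, 0.0, 0.0]
contact_force: [0.6, -0.3, -0.4]
opening: 0.455
finger_force: 0.0
```

```bash
python3 -c "
from h import *
t=cab(-.19,0,.15);goto(t,DOWN)"
```

```text
shift mm [ 231.  -261.1   63.9] turn deg [ 0.02 -0.03 -0.05]
```

{"fn": "move_arm", "kwargs": {"motion": [[40,-45,0,0,0,0,1],[80,-90,0,0,0,0,1],[120,-135,0,0,0,0,1],[160,-180,10,0,0,0,1],[200,-225,20,0,0,0,1]]}}

```text
clock: 1.45
tool_pos: [0.5133, -0.0738, 0.1937]
eef_rot: [0.996, 0.094, 0.0, 0.0]
contact_force: [0.5, -0.6, 0.8]
opening: 0.003
finger_force: 0.0
```

```bash
python3 -c "
from h import *
t=cab(-.18,0,.15);goto(t,DOWN);loc();s=snap('wrist','w1')
p=cloud(s);print(np.linalg.inv(s['world_to_cam']).round(3).tolist())"
```

```text
shift mm [ 41.1 -35.9  43.7] turn deg [ 0.03 -0.04 -0.01]
t 1.45 cab xyz mm [-221.1  -35.9  193.7] Fcab 0.36 -0.63 0.84
[[0.188, -0.937, -0.293, 0.589], [-0.982, -0.18, -0.055, -0.059], [-0.001, 0.298, -0.955, 0.364], [0.0, 0.0, 0.0, 1.0]]
```

View pics/w1.png

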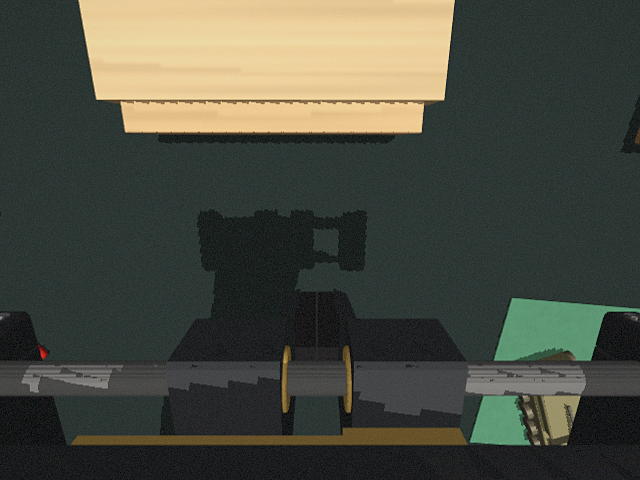

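The wrist view shows the carcass front edge at row ~100 (columns 97–445). The drawer-front edge is at row ~132 (columns 125–423) and lines up with the tool. I'll check those edges with rays while moving to the pre-press pose.

```bash
cat >> h.py <<'E'
def ray(s,uv,h):
    T=np.linalg.inv(s['world_to_cam']);d=T[:3,:3]@np.linalg.inv(s['intrinsics'])@[*uv,1];p=T[:3,3]+d*(h-T[2,3])/d[2]
    q=p[:2]-CAB;return (np.array([q@AX,q@AY])*1000).round(1)
E
python3 -c "
from h import *
s=snap('wrist')
for uv,h in(((125,132),.081),((423,132),.081),((97,100),.092),((445,100),.092)):print(ray(s,uv,h))"
```

```text
[-131.8  129.5]
[-128.7 -108.7]
[-109.5  141. ]
[-106.3 -119.4]
```

{"fn": "move_arm", "kwargs": {"motion": [[20,-18,40,0,0,0,1],[30,-36,80,0,0,0,1],[41,-36,120,0,0,0,1],[41,-36,146,0,0,0,1],[41,-36,146,0,0,0,1]]}}

```text
clock: 2.17
tool_pos: [0.5441, -0.0327, 0.0462]
eef_rot: [0.996, 0.094, -0.002, -0.0]
contact_force: [0.4, -0.3, -0.5]
opening: 0.005
finger_force: 0.0
```

```bash
python3 -c "
from h import *
loc()"
```

```text
t 2.175 cab xyz mm [-183.2   -1.4   46.2] Fcab 0.35 -0.42 -0.5
```

```bash
cat > front.py <<'E'
from h import *
s=snap('wrist');p=cloud(s)
d=p[...,:2]-CAB; l=np.stack([d@AX,d@AY,p[...,2]],-1)*1000
k=l.reshape(-1,3);k=k[~np.isnan(k[:,0])]
for lo,hi,nm in((78,84,'drawer top'),(89,96,'carcass top')):
    t=k[(k[:,2]>lo)&(k[:,2]<hi)&(k[:,0]>-320)]
    ys=[];xs=[];xe=[]
    for y in range(-90,100,6):
        g=t[(t[:,1]>=y)&(t[:,1]<y+6)]
        if len(g)>5:ys.append(y+3);xs.append(np.percentile(g[:,0],2))
    print(nm,len(t),np.polyfit(ys,xs,1).round(4) if len(ys)>3 else '',np.std(xs),'y range',np.percentile(t[:,1],[.5,99.5]).round(1),np.median(t[:,2]))
loc()
E
python3 front.py
```

```text
drawer top 32506 [ 1.950000e-02 -1.424148e+02] 14.316368262149973 y range [-118.2  116. ] 80.78009850687691
carcass top 106080 [ 3.000000e-02 -1.222582e+02] 22.184698284096363 y range [-112.2  107.3] 91.7969455778439
t 2.225 cab xyz mm [-182.2   -1.7   47.5] Fcab -0.15 -0.38 1.56
```

{"fn": "move_arm", "kwargs": {"motion": [[7,0,0,0,0,0,1],[14,0,0,0,0,0,1],[20,0,0,0,0,0,1],[25,0,0,0,0,0,1],[29,0,0,0,0,0,1]]}}

```text
clock: 2.85
tool_pos: [0.5746, -0.0269, 0.0479]
eef_rot: [0.996, 0.095, 0.0, 0.0]
contact_force: [-0.1, 0.1, -0.2]
opening: 0.005
finger_force: 0.0
```

{"fn": "move_arm", "kwargs": {"motion": [[1,0,0,0,0,0,1],[2,0,0,0,0,0,1],[3,0,0,0,0,0,1],[3,0,0,0,0,0,1]]}}

```text
clock: 3.35
tool_pos: [0.5772, -0.0264, 0.0478]
eef_rot: [0.996, 0.094, -0.0, 0.0]
contact_force: [0.0, -0.6, -0.5]
opening: 0.005
finger_force: 0.0
```

```bash
python3 -c "
from h import *
loc()"
```

```text
t 3.35 cab xyz mm [-149.4   -1.4   47.8] Fcab -0.07 -0.62 -0.46
```

{"fn": "move_arm", "kwargs": {"motion": [[1,0,0,0,0,0,1],[2,0,0,0,0,0,1],[3,0,0,0,0,0,1],[3,0,0,0,0,0,1]]}}

```text
clock: 3.85
tool_pos: [0.579, -0.026, 0.0477]
eef_rot: [0.996, 0.094, -0.001, 0.0]
contact_force: [-2.3, -1.1, 2.8]
opening: 0.006
finger_force: 1.6
```

{"fn": "move_arm", "kwargs": {"motion": [[1,0,0,0,0,0,1],[2,0,0,0,0,0,1],[2,0,0,0,0,0,1]]}}

```text
clock: 4.22
tool_pos: [0.5812, -0.0257, 0.0477]
eef_rot: [0.996, 0.094, -0.001, 0.0]
contact_force: [-5.9, -1.2, 2.8]
opening: 0.005
finger_force: 2.5
```

```bash
python3 -c "
from h import *
loc()"
```

```text
t 4.225 cab xyz mm [-145.4   -1.4   47.7] Fcab -6.0 -0.1 2.76
```

{"fn": "move_arm", "kwargs": {"motion": [[0.7,0,0,0,0,0,1],[1.5,0,0,0,0,0,1],[1.5,0,0,0,0,0,1]]}}

```text
clock: 4.6
tool_pos: [0.583, -0.0253, 0.0477]
eef_rot: [0.996, 0.094, -0.001, 0.0]
contact_force: [-4.5, -1.2, 2.1]
opening: 0.004
finger_force: 2.5
```

Force steady, so the drawer is moving in. I'll continue until it rises.

{"fn": "move_arm", "kwargs": {"motion": [[0.7,0,0,0,0,0,1],[1.5,0,0,0,0,0,1],[1.5,0,0,0,0,0,1]]}}

```text
clock: 4.97
tool_pos: [0.5846, -0.025, 0.0477]
eef_rot: [0.996, 0.094, -0.0, 0.0]
contact_force: [-5.2, -1.0, 3.1]
opening: 0.006
finger_force: 2.5
```

{"fn": "move_arm", "kwargs": {"motion": [[0.7,0,0,0,0,0,1],[1.5,0,0,0,0,0,1],[1.5,0,0,0,0,0,1]]}}

```text
clock: 5.35
tool_pos: [0.5861, -0.0247, 0.0477]
eef_rot: [0.996, 0.094, -0.0, 0.0]
contact_force: [-4.4, -0.6, 2.5]
opening: 0.002
finger_force: 2.5
```

{"fn": "move_arm", "kwargs": {"motion": [[0.7,0,0,0,0,0,1],[1.5,0,0,0,0,0,1],[1.5,0,0,0,0,0,1]]}}

```text
clock: 5.72
tool_pos: [0.5875, -0.0244, 0.0477]
eef_rot: [0.996, 0.094, -0.0, 0.0]
contact_force: [-5.3, -0.7, 2.9]
opening: 0.003
finger_force: 2.6
```

{"fn": "move_arm", "kwargs": {"motion": [[0.7,0,0,0,0,0,1],[1.5,0,0,0,0,0,1],[1.5,0,0,0,0,0,1]]}}

```text
clock: 6.1
tool_pos: [0.5886, -0.0242, 0.0477]
eef_rot: [0.996, 0.094, -0.001, 0.0]
contact_force: [-6.4, -0.8, 3.5]
opening: 0.007
finger_force: 2.9
```

{"fn": "move_arm", "kwargs": {"motion": [[0.5,0,0,0,0,0,1],[1,0,0,0,0,0,1],[1,0,0,0,0,0,1]]}}

```text
clock: 6.48
tool_pos: [0.5887, -0.0243, 0.0477]
eef_rot: [0.996, 0.094, -0.002, 0.0]
contact_force: [-7.8, -1.7, 2.9]
opening: 0.002
finger_force: 3.6
```

{"fn": "move_arm", "kwargs": {"motion": [[0.5,0,0,0,0,0,1],[1,0,0,0,0,0,1],[1,0,0,0,0,0,1]]}}

```text
clock: 6.85
tool_pos: [0.5889, -0.0242, 0.0477]
eef_rot: [0.996, 0.094, -0.002, 0.0]
contact_force: [-8.3, -1.0, 5.4]
opening: 0.002
finger_force: 4.4
```

{"fn": "move_arm", "kwargs": {"motion": [[0.5,0,0,0,0,0,1],[1,0,0,0,0,0,1],[1,0,0,0,0,0,1]]}}

```text
clock: 7.22
tool_pos: [0.589, -0.0241, 0.0476]
eef_rot: [0.996, 0.094, -0.003, 0.0]
contact_force: [-9.3, -1.3, 8.0]
opening: 0.002
finger_force: 5.1
```

```bash
python3 -c "
from h import *
loc()"
```

```text
t 7.225 cab xyz mm [-137.4   -1.4   47.6] Fcab -9.39 0.43 8.0
```

{"fn": "move_arm", "kwargs": {"motion": [[-6,0,0,0,0,0,1],[-14,0,0,0,0,0,1],[-30,0,0,0,0,0,1],[-55,0,0,0,0,0,1],[-80,0,0,0,0,0,1]]}}

```text
clock: 7.85
tool_pos: [0.5159, -0.0381, 0.0483]
eef_rot: [0.995, 0.095, 0.003, -0.0]
contact_force: [-0.3, -0.1, -0.9]
opening: 0.008
finger_force: 0.0
```

{"fn": "move_arm", "kwargs": {"motion": [[-5,0,-40,0,0,0,1],[-5,0,-70,0,0,0,1],[-5,0,-70,0,0,0,1]]}}

```text
clock: 8.22
tool_pos: [0.5127, -0.0392, 0.1202]
eef_rot: [0.996, 0.095, 0.005, 0.0]
contact_force: [0.1, 0.6, 0.1]
opening: 0.001
finger_force: 0.0
```

```bash
python3 front.py; python3 -c "
from h import *
snap('wrist','w2')"
```

```text
drawer top 14386 [   0.     -182.4054] 0.06770644349704441 y range [-118.7  116.7] 80.74623632029983
carcass top 47450 [ 1.700000e-03 -1.130357e+02] 0.13590454233274307 y range [-129.9  127.6] 91.76812072376549
t 8.275 cab xyz mm [-216.5   -1.5  118.8] Fcab 0.73 0.18 -0.22
```

View pics/w2.png

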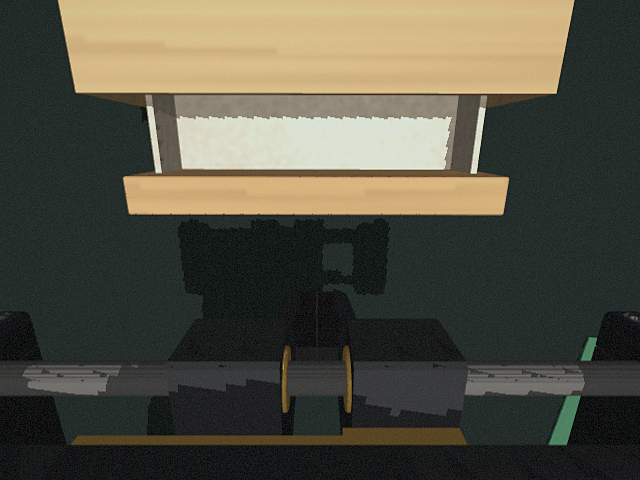

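The drawer is released, with its face at row 214 and the empty compartment visible at rows 95–170. Measured travel is 45 mm. I'll hook the closed fingers behind the front and draw it out.

{"fn": "move_arm", "kwargs": {"motion": [[40,0,0,0,0,0,1],[80,0,0,0,0,0,1],[80,0,0,0,0,0,1],[80,0,30,0,0,0,1],[80,0,56,0,0,0,1]]}}

```text
clock: 8.95
tool_pos: [0.586, -0.0246, 0.06]
eef_rot: [0.996, 0.094, -0.001, 0.0]
contact_force: [-1.0, 0.6, 0.8]
opening: 0.009
finger_force: 0.0
```

{"fn": "move_arm", "kwargs": {"motion": [[-7,0,0,0,0,0,1],[-14,0,0,0,0,0,1],[-22,0,0,0,0,0,1],[-30,0,0,0,0,0,1],[-38,0,0,0,0,0,1]]}}

```text
clock: 9.57
tool_pos: [0.5498, -0.0317, 0.0623]
eef_rot: [0.996, 0.094, 0.0, 0.0]
contact_force: [0.7, 1.1, 0.3]
opening: 0.009
finger_force: 0.0
```

```bash
python3 -c "
from h import *
loc()"
```

```text
t 9.575 cab xyz mm [-177.3   -1.5   62.3] Fcab 0.85 0.97 0.25
```

{"fn": "move_arm", "kwargs": {"motion": [[-10,0,0,0,0,0,1],[-20,0,0,0,0,0,1],[-30,0,0,0,0,0,1],[-40,0,0,0,0,0,1],[-48,0,0,0,0,0,1]]}}

```text
clock: 10.2
tool_pos: [0.5023, -0.0408, 0.0618]
eef_rot: [0.996, 0.094, -0.0, 0.0]
contact_force: [-0.1, 0.4, 0.2]
opening: 0.005
finger_force: 0.0
```

{"fn": "move_arm", "kwargs": {"motion": [[2,0,0,0,0,0,1],[4,0,-20,0,0,0,1],[4,0,-50,0,0,0,0.6],[4,0,-80,0,0,0,0.3],[4,0,-80,0,0,0,0.3]]}}

```text
clock: 10.82
tool_pos: [0.5092, -0.0397, 0.1437]
eef_rot: [0.996, 0.094, 0.003, 0.0]
contact_force: [-0.4, -0.5, -0.8]
opening: 0.32
finger_force: 0.0
```

```bash
python3 -c "
from h import *
loc();goto([.4535,.285,.143],DOWN)
s=snap('top','t2');p=cloud(s);d=p[...,:2]-CAB;l=np.stack([d@AX,d@AY,p[...,2]],-1)*1000
for y0,y1 in((-110,-60),(60,110)):
  t=l[(l[...,1]>y0)&(l[...,1]<y1)&(l[...,2]>77)&(l[...,2]<85)&(l[...,0]>-300)];print(np.percentile(t[:,0],[1,5,50,95]),len(t))"
```

```text
t 10.825 cab xyz mm [-218.7   -1.7  143.7] Fcab -0.48 -0.4 -0.76
shift mm [   6.4 -329.4    0.4] turn deg [ 0.05 -0.31 -0.01]
[-37.02284564 -37.02284564 -37.02284564 -37.02284564] 1
[-184.36426628 -182.7056217  -170.05377485  -15.22749305] 60
```

View pics/t2.png

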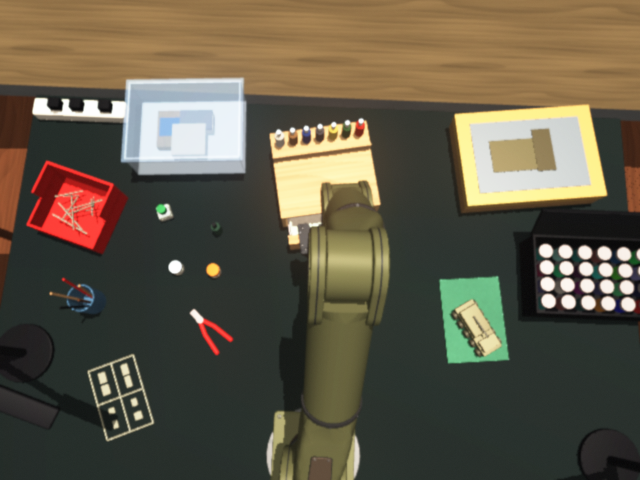

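```bash
python3 front.py
```

```text
drawer top 12376 [ 4.000000e-03 -1.827618e+02] 0.3400914075175805 y range [-118.6  116.5] 80.70452383303959
carcass top 41039 [ 9.000000e-04 -1.129251e+02] 0.07613477761415285 y range [-129.8  127.6] 91.77032335467824
t 10.925 cab xyz mm [-220.7   -1.3  141.6] Fcab 1.19 -0.51 -0.34
```

The top view shows the drawer front still near (293,240), so it is still at about 45 mm and the hook did not take. I'll go back in deeper and look while hooked.

{"fn": "move_arm", "kwargs": {"motion": [[40,0,0,0,0,0,1],[82,0,0,0,0,0,1],[82,0,30,0,0,0,1],[82,0,60,0,0,0,1],[82,0,92,0,0,0,1]]}}

```text
clock: 11.55
tool_pos: [0.5867, -0.0243, 0.0473]
eef_rot: [0.996, 0.095, -0.001, -0.0]
contact_force: [-0.0, -0.2, 0.1]
opening: 0.008
finger_force: 0.0
```

{"fn": "move_arm", "kwargs": {"motion": [[-3,0,0,0,0,0,1],[-6,0,0,0,0,0,1],[-9,0,0,0,0,0,1],[-12,0,0,0,0,0,1],[-15,0,0,0,0,0,1]]}}

```text
clock: 12.18
tool_pos: [0.5737, -0.0272, 0.0507]
eef_rot: [0.996, 0.094, 0.001, 0.0]
contact_force: [1.5, 0.4, 1.6]
opening: 0.002
finger_force: 0.6
```

```bash
python3 front.py; python3 -c "
from h import *
snap('wrist','w3');print(r.get_state()['opening'])"
```

```text
drawer top 6508 [-3.610000e-02 -1.675085e+02] 13.870429940495937 y range [-118.9  116.9] 80.68943282379985
carcass top 153990 [ 1.050000e-02 -1.155976e+02] 10.372607587146794 y range [-123.3  117.6] 91.79493706918441
t 12.225 cab xyz mm [-153.9   -1.6   50.5] Fcab 0.16 0.6 1.18
0.005625774000080348
```

View pics/w3.png

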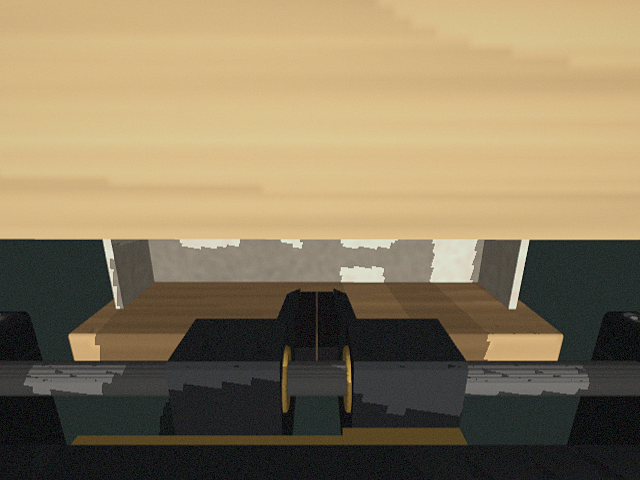

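The fingers (columns 280–355, rows 290–360) are now behind the front panel's inner face, which spans rows 282–335. I'll pull gently and check.

{"fn": "move_arm", "kwargs": {"motion": [[-4,0,0,0,0,0,1],[-8,0,0,0,0,0,1],[-12,0,0,0,0,0,1],[-16,0,0,0,0,0,1],[-20,0,0,0,0,0,1]]}}

```text
clock: 12.9
tool_pos: [0.5528, -0.031, 0.0498]
eef_rot: [0.996, 0.094, -0.0, 0.0]
contact_force: [1.0, -0.1, 0.1]
opening: 0.003
finger_force: 0.6
```

```bash
cat > tr.py <<'E'
from h import *
s=snap('wrist');p=cloud(s);d=p[...,:2]-CAB;l=np.stack([d@AX,d@AY,p[...,2]],-1)*1000
for y0,y1 in((-110,-55),(55,110)):
  t=l[(l[...,1]>y0)&(l[...,1]<y1)&(l[...,2]>78)&(l[...,2]<84)&(l[...,0]>-320)&(l[...,0]<-119)];print('panel x',np.percentile(t[:,0],[2,50,98]).round(1) if len(t) else '',len(t))
loc()
E
python3 tr.py
```

```text
panel x [-198.  -190.1 -184.2] 2391
panel x [-198.1 -189.9 -184. ] 2608
t 12.95 cab xyz mm [-175.2   -1.4   49.7] Fcab -0.25 -0.86 -0.24
```

{"fn": "move_arm", "kwargs": {"motion": [[-5,0,0,0,0,0,1],[-10,0,0,0,0,0,1],[-15,0,0,0,0,0,1],[-20,0,0,0,0,0,1],[-25,0,0,0,0,0,1]]}}

```text
clock: 13.58
tool_pos: [0.5282, -0.0357, 0.0498]
eef_rot: [0.996, 0.094, -0.0, 0.0]
contact_force: [2.1, 0.0, -1.4]
opening: 0.005
finger_force: 0.6
```

{"fn": "move_arm", "kwargs": {"motion": [[-5,0,0,0,0,0,1],[-10,0,0,0,0,0,1],[-15,0,0,0,0,0,1],[-20,0,0,0,0,0,1],[-25,0,0,0,0,0,1]]}}

```text
clock: 14.2
tool_pos: [0.5038, -0.0404, 0.0498]
eef_rot: [0.996, 0.095, 0.0, 0.0]
contact_force: [0.6, -0.0, -0.5]
opening: 0.008
finger_force: 0.6
```

```bash
python3 tr.py
```

```text
panel x [-248.1 -240.  -234.2] 2403
panel x [-248.1 -239.8 -234.1] 2618
t 14.25 cab xyz mm [-225.4   -1.4   49.8] Fcab 0.11 0.65 -0.67
```

{"fn": "move_arm", "kwargs": {"motion": [[3,0,0,0,0,0,1],[6,0,0,0,0,0,1],[6,0,-30,0,0,0,1],[6,0,-60,0,0,0,1],[6,0,-95,0,0,0,1]]}}

```text
clock: 14.88
tool_pos: [0.5097, -0.0392, 0.1455]
eef_rot: [0.996, 0.095, -0.001, 0.0]
contact_force: [1.2, -0.7, 0.8]
opening: 0.004
finger_force: 0.0
```

```bash
python3 tr.py; python3 -c "
from h import *
goto([.4535,.285,.145],DOWN)"
```

```text
panel x [-259.  -246.7 -235.7] 2130
panel x [-258.2 -246.2 -235.4] 2105
t 14.925 cab xyz mm [-215.6   -1.9  149.5] Fcab 0.79 -0.22 2.36
shift mm [   3.1 -329.7    4. ] turn deg [ 0.08 -0.35 -0.03]
```

Drawer stays open at about 121 mm. Now the jar.

{"fn": "move_arm", "kwargs": {"motion": [[0,-60,0,0,0,0,0.6],[0,-120,0,0,0,0,0.2],[0,-180,0,0,0,0,0.2],[0,-240,0,0,0,0,0.2],[2,-300,0,0,0,0,0.2]]}}

```text
clock: 15.55
tool_pos: [0.455, 0.2577, 0.1447]
eef_rot: [0.996, 0.095, 0.0, 0.0]
contact_force: [0.6, 0.9, 0.4]
opening: 0.547
finger_force: 0.0
```

{"fn": "move_arm", "kwargs": {"motion": [[1,-29,0,0,0,0,0.2],[1,-29,0,0,0,0,0.2],[1,-29,0,0,0,0,0.2]]}}

```text
clock: 15.92
tool_pos: [0.4513, 0.2825, 0.1446]
eef_rot: [0.996, 0.094, -0.0, 0.001]
contact_force: [-0.8, -0.3, -0.8]
opening: 0.8
finger_force: 0.0
```

```bash
cat > jar.py <<'E'
from h import *
s=snap('wrist','w4');p=cloud(s);hsv=cv2.cvtColor(s['frame'],cv2.COLOR_RGB2HSV)
m=cv2.inRange(hsv,(8,150,60),(25,255,255))>0
q=p[m];k=q[(q[:,2]>.036)&(q[:,2]<.045)];print(m.sum(),len(k),k.mean(0),(k.min(0)+k.max(0))/2,np.ptp(k,0))
goto([*((k.min(0)+k.max(0))/2)[:2],.013],DOWN)
st=r.get_state();print(st['tool_pos'],st['opening'])
E
python3 jar.py
```

```text
733 655 [0.45048411 0.28405597 0.03963667] [0.45473104 0.28477891 0.03908513] [0.0319807  0.03215122 0.00576602]
shift mm [  3.8  -2.3 131.7] turn deg [ 0.1   0.03 -0.17]
[0.45148454 0.2820848  0.1446924 ] 0.7961850638888327
```

View pics/w4.png

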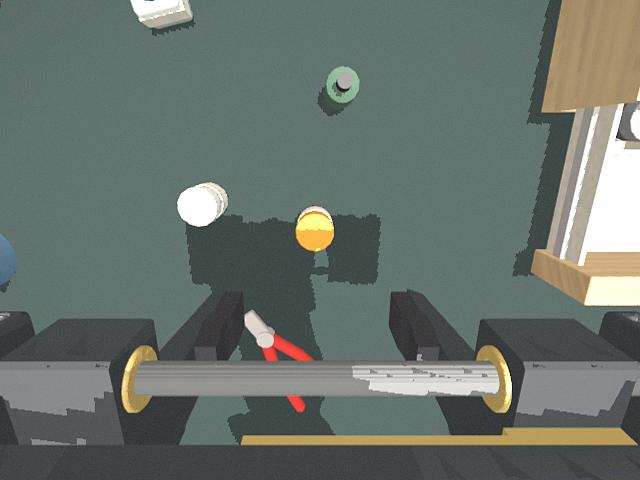

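The wrist view shows the orange lid at (315,230), the white jar at (203,205), and the open drawer at the right. Clear to descend; jar centre is (0.4545, 0.285).

{"fn": "move_arm", "kwargs": {"motion": [[3,-2,40,0,0,0,0.2],[3,-2,80,0,0,0,0.2],[3,-2,110,0,0,0,0.2],[3,-2,130,0,0,0,0.2],[3,-2,130,0,0,0,0.2]]}}

```text
clock: 16.6
tool_pos: [0.4533, 0.2844, 0.0137]
eef_rot: [0.996, 0.093, -0.001, 0.001]
contact_force: [0.8, -0.4, 0.1]
opening: 0.798
finger_force: 0.0
```

```bash
python3 -c "
from h import *
goto([.4547,.285,.013],DOWN)"
```

```text
shift mm [ 1.5 -0.4  0.7] turn deg [ 0.13  0.16 -0.16]
```

{"fn": "move_arm", "kwargs": {"motion": [[1,0,0,0,0,0,0.5],[1,0,0,0,0,0,0.8],[1,0,0,0,0,0,0.8],[1,0,0,0,0,0,0.8],[1,0,0,0,0,0,0.8]], "newtons": 10}}

```text
clock: 17.23
tool_pos: [0.4551, 0.2871, 0.0156]
eef_rot: [0.996, 0.094, 0.001, -0.0]
contact_force: [-0.6, -0.3, 5.4]
opening: 0.26
finger_force: 3.0
```

{"fn": "move_arm", "kwargs": {"motion": [[0,0,0,0,0,0,0.8],[0,0,-15,0,0,0,0.8],[0,0,-45,0,0,0,0.8],[0,0,-85,0,0,0,0.8],[0,0,-120,0,0,0,0.8]]}}

```text
clock: 17.85
tool_pos: [0.4545, 0.2873, 0.1369]
eef_rot: [0.996, 0.095, 0.0, -0.0]
contact_force: [0.1, -0.5, -0.7]
opening: 0.201
finger_force: 0.0
```

```bash
python3 -c "
from h import *
goto(cab(-.191,-.001,.134),DOWN)"
```

```text
shift mm [ 19.9 330.9   2.8] turn deg [-0.03 -0.04  0.01]
```

```bash
python3 jar.py
```

```text
1251 1136 [0.45464975 0.28636445 0.03966757] [0.45412439 0.28635168 0.0390512 ] [0.03264148 0.03227192 0.00579674]
shift mm [ -3.9   2.2 127.7] turn deg [-0.19 -0.41 -0.02]
[0.45668023 0.288639   0.14077033] 0.19928097952677765
```

View pics/w4.png

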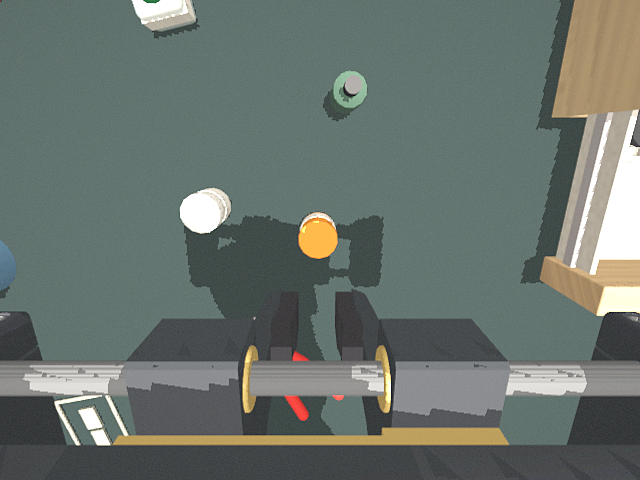

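The jar is still upright at (318,238), but the fingers closed past it. With the earlier missed hook, this suggests the real tips sit higher than reported. I'll measure the fingertips in the depth image.

Run:
```python
from h import *
s=snap('wrist');p=cloud(s);st=r.get_state();print(st['tool_pos'],st['opening'])
for u in (285,345):
  for v in (290,293,296,300,310,325,350):
    print(u,v,p[v,u].round(4),s['z_map'][v,u].round(4))
t=snap('scene');q=cloud(t)
d=q-st['tool_pos'];m=(np.abs(d[...,0])<.035)&(np.abs(d[...,1])<.05)&(np.abs(d[...,2])<.09)
k=q[m];print('scene pts near tool',len(k),np.percentile(k[:,2],[0,1,5,20,50]),)
vv,uu=np.nonzero(m&(q[...,2]<np.percentile(k[:,2],10)));print(uu.mean(),vv.mean(),q[vv,uu].mean(0))
```

```text
[0.45659149 0.28862029 0.13890355] 0.19935118923610232
285 290 [ 0.3855  0.3083 -0.0015] 0.3416
285 293 [nan nan nan] 0.0
285 296 [0.463  0.3045 0.1709] 0.1546
285 300 [0.4629 0.3042 0.1749] 0.1508
285 310 [0.4625 0.3033 0.1832] 0.1431
285 325 [0.4631 0.3022 0.1962] 0.1305
285 350 [0.4617 0.3006 0.2102] 0.1176
345 290 [ 0.3975  0.2486 -0.0005] 0.3403
345 293 [0.468  0.2771 0.1672] 0.1581
345 296 [0.4686 0.2776 0.1718] 0.1535
345 300 [0.4674 0.2775 0.1735] 0.1522
345 310 [0.468  0.2785 0.1845] 0.1415
345 325 [0.4675 0.2793 0.1961] 0.1306
345 350 [0.4654 0.2799 0.2097] 0.1181
scene pts near tool 454 [0.16171515 0.16585198 0.16932056 0.17791942 0.19304922]
445.54347826086956 256.10869565217394 [0.46301154 0.28872852 0.16883292]
```

Both cameras agree that the tips are about 25 mm higher than reported. I'll offset all z targets by −25 mm and regrasp.

{"fn": "move_arm", "kwargs": {"motion": [[0,0,0,0,0,0,0.2],[-2,2,20,0,0,0,0.2],[-2,2,40,0,0,0,0.2],[-2,2,60,0,0,0,0.2],[-2,2,75,0,0,0,0.2]]}}

```text
clock: 18.62
tool_pos: [0.4519, 0.2842, 0.0579]
eef_rot: [0.996, 0.095, -0.001, 0.001]
contact_force: [-0.2, 0.7, -0.2]
opening: 0.744
finger_force: 0.0
```

```bash
python3 -c "
from h import *
goto([.4543,.2863,-.010],DOWN);print(r.get_state()['opening'])"
```

```text
shift mm [ 2.9 -1.7 67.9] turn deg [0.07 0.15 0.  ]
0.7444644669554612
```

{"fn": "move_arm", "kwargs": {"motion": [[2.5,-1.5,25,0,0,0,0.2],[2.5,-1.5,45,0,0,0,0.2],[2.5,-1.5,60,0,0,0,0.2],[2.5,-1.5,67,0,0,0,0.2],[2.5,-1.5,67,0,0,0,0.2]]}}

```text
clock: 19.25
tool_pos: [0.455, 0.2866, -0.0075]
eef_rot: [0.996, 0.094, -0.0, 0.0]
contact_force: [-0.1, -0.2, -0.5]
opening: 0.797
finger_force: 0.0
```

{"fn": "move_arm", "kwargs": {"motion": [[0,0,0,0,0,0,0.5],[0,0,0,0,0,0,0.8],[0,0,0,0,0,0,0.8],[0,0,0,0,0,0,0.8],[0,0,0,0,0,0,0.8]]}}

```text
clock: 19.88
tool_pos: [0.4552, 0.2868, -0.007]
eef_rot: [0.996, 0.094, 0.0, -0.0]
contact_force: [-1.1, -0.3, 1.8]
opening: 0.366
finger_force: 10.0
```

Jar gripped (32 mm opening, 10 N). Lift and carry over the compartment.

{"fn": "move_arm", "kwargs": {"motion": [[0,0,-10,0,0,0,0.8],[0,0,-35,0,0,0,0.8],[0,0,-70,0,0,0,0.8],[0,0,-105,0,0,0,0.8],[0,0,-130,0,0,0,0.8]]}}

```text
clock: 20.5
tool_pos: [0.4554, 0.2868, 0.1248]
eef_rot: [0.996, 0.094, 0.001, -0.0]
contact_force: [-0.2, 0.8, -1.1]
opening: 0.368
finger_force: 10.0
```

```bash
python3 -c "
from h import *
goto(cab(-.191,-.001,.124),DOWN)"
```

```text
shift mm [ 19.2 330.2   0.7] turn deg [-0.03 -0.08 -0.02]
```

{"fn": "move_arm", "kwargs": {"motion": [[2,35,0,0,0,0,0.8],[5,85,0,0,0,0,0.8],[9,140,0,0,0,0,0.8],[12,195,0,0,0,0,0.8],[15,250,0,0,0,0,0.8]]}}

```text
clock: 21.12
tool_pos: [0.5171, 0.0423, 0.1234]
eef_rot: [0.996, 0.095, 0.0, 0.0]
contact_force: [0.4, 0.1, -0.1]
opening: 0.366
finger_force: 10.0
```

{"fn": "move_arm", "kwargs": {"motion": [[2,35,0,0,0,0,0.8],[4,60,0,0,0,0,0.8],[4,78,0,0,0,0,0.8],[4,80,0,0,0,0,0.8],[4,80,0,0,0,0,0.8]]}}

```text
clock: 21.75
tool_pos: [0.5356, -0.0326, 0.1229]
eef_rot: [0.995, 0.095, -0.0, -0.0]
contact_force: [-0.4, 0.1, -0.8]
opening: 0.363
finger_force: 10.0
```

```bash
python3 tr.py; python3 -c "
from h import *
goto(cab(-.191,-.001,.012),DOWN)"
```

```text
panel x [-243.8 -237.3 -234.8] 69
panel x [-243.8 -236.6 -234.8] 91
t 21.8 cab xyz mm [-191.4    0.7  122.9] Fcab 0.51 -0.25 -1.24
shift mm [  0.4   1.8 110.8] turn deg [-0.05  0.01  0.11]
```

{"fn": "move_arm", "kwargs": {"motion": [[0,1,25,0,0,0,0.8],[0,1,50,0,0,0,0.8],[0,1,75,0,0,0,0.8],[0,1,92,0,0,0,0.8],[0,1,100,0,0,0,0.8]]}}

```text
clock: 22.42
tool_pos: [0.5357, -0.0339, 0.022]
eef_rot: [0.995, 0.095, -0.0, -0.0]
contact_force: [-0.1, 0.6, -0.9]
opening: 0.368
finger_force: 10.0
```

{"fn": "move_arm", "kwargs": {"motion": [[0,0,3,0,0,0,0.8],[0,0,6,0,0,0,0.8],[0,0,8,0,0,0,0.8],[0,0,8,0,0,0,0.8]]}}

```text
clock: 22.92
tool_pos: [0.5362, -0.0348, 0.015]
eef_rot: [0.996, 0.094, 0.0, 0.0]
contact_force: [0.0, 0.1, -0.7]
opening: 0.365
finger_force: 10.0
```

{"fn": "move_arm", "kwargs": {"motion": [[0,0,1,0,0,0,0.8],[0,0,2,0,0,0,0.8],[0,0,3,0,0,0,0.8],[0,0,3,0,0,0,0.8]]}}

```text
clock: 23.42
tool_pos: [0.5359, -0.0348, 0.0117]
eef_rot: [0.996, 0.094, -0.0, 0.0]
contact_force: [0.8, -0.6, -0.6]
opening: 0.366
finger_force: 10.0
```

{"fn": "move_arm", "kwargs": {"motion": [[0,0,0.7,0,0,0,0.8],[0,0,1.4,0,0,0,0.8],[0,0,2,0,0,0,0.8],[0,0,2,0,0,0,0.8]]}}

```text
clock: 23.92
tool_pos: [0.5369, -0.0346, 0.0108]
eef_rot: [0.996, 0.095, 0.001, 0.0]
contact_force: [-0.4, 0.0, 7.8]
opening: 0.366
finger_force: 10.0
```

The jar is on the floor of the compartment. Release and rise.

{"fn": "move_arm", "kwargs": {"motion": [[0,0,-1,0,0,0,0.8],[0,0,-1,0,0,0,0.5],[0,0,-1,0,0,0,0.4],[0,0,-1,0,0,0,0.4],[0,0,-1,0,0,0,0.4]]}}

```text
clock: 24.55
tool_pos: [0.536, -0.0348, 0.0107]
eef_rot: [0.996, 0.094, -0.0, 0.0]
contact_force: [0.1, -0.1, 0.7]
opening: 0.602
finger_force: 0.0
```

{"fn": "move_arm", "kwargs": {"motion": [[0,0,-20,0,0,0,0.4],[0,0,-50,0,0,0,0.4],[0,0,-85,0,0,0,0.4],[-30,0,-110,0,0,0,1],[-75,0,-110,0,0,0,1]]}}

```text
clock: 25.18
tool_pos: [0.4642, -0.0488, 0.1225]
eef_rot: [0.996, 0.095, 0.003, 0.0]
contact_force: [-0.5, -1.0, -0.5]
opening: 0.393
finger_force: 0.0
```

{"fn": "move_arm", "kwargs": {"motion": [[-35,0,0,0,0,0,1],[-35,0,0,0,0,0,1],[-35,0,0,0,0,0,1]]}}

```text
clock: 25.55
tool_pos: [0.4293, -0.0553, 0.121]
eef_rot: [0.996, 0.095, 0.001, 0.0]
contact_force: [0.5, -0.1, -0.4]
opening: 0.054
finger_force: 0.0
```

```bash
python3 tr.py; python3 -c "
from h import *
s=snap('wrist','w5')"
```

```text
panel x [-258.2 -246.4 -235.5] 3402
panel x [-258.1 -246.3 -234.9] 3429
t 25.6 cab xyz mm [-299.7   -1.9  120.9] Fcab 0.38 -0.16 -0.28
```

View pics/w5.png

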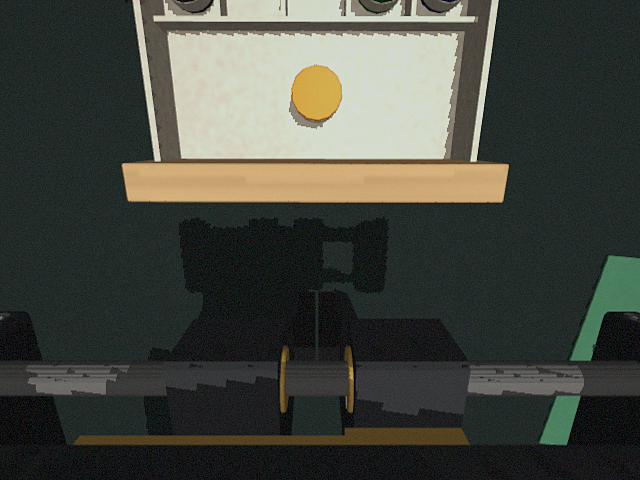

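The jar stands upright at (317,93) in the front compartment, and the back row at the top is undisturbed. Now closing: fingers down in front of the face, then push.

{"fn": "move_arm", "kwargs": {"motion": [[0,0,30,0,0,0,1],[0,0,65,0,0,0,1],[0,0,94,0,0,0,1],[10,0,94,0,0,0,1],[20,0,94,0,0,0,1]]}}

```text
clock: 26.28
tool_pos: [0.4494, -0.0513, 0.0272]
eef_rot: [0.996, 0.095, 0.001, -0.0]
contact_force: [0.4, 0.4, -0.2]
opening: 0.006
finger_force: 0.0
```

{"fn": "move_arm", "kwargs": {"motion": [[4,0,0,0,0,0,1],[9,0,0,0,0,0,1],[14,0,0,0,0,0,1],[20,0,0,0,0,0,1],[26,0,0,0,0,0,1]]}}

```text
clock: 26.9
tool_pos: [0.4731, -0.0469, 0.0269]
eef_rot: [0.996, 0.094, -0.0, 0.0]
contact_force: [-2.3, -0.3, 0.6]
opening: 0.002
finger_force: 0.7
```

{"fn": "move_arm", "kwargs": {"motion": [[6,0,0,0,0,0,1],[12,0,0,0,0,0,1],[18,0,0,0,0,0,1],[24,0,0,0,0,0,1],[30,0,0,0,0,0,1]]}}

```text
clock: 27.52
tool_pos: [0.503, -0.0412, 0.0268]
eef_rot: [0.996, 0.094, -0.0, 0.0]
contact_force: [-0.4, -0.9, -0.5]
opening: 0.006
finger_force: 0.7
```

```bash
python3 tr.py
```

```text
panel x [-213.4 -201.1 -190.4] 8471
panel x [-213.3 -200.9 -190.2] 8557
t 27.575 cab xyz mm [-223.6   -1.8   26.9] Fcab 0.22 -0.89 0.6
```

{"fn": "move_arm", "kwargs": {"motion": [[6,0,0,0,0,0,1],[12,0,0,0,0,0,1],[18,0,0,0,0,0,1],[24,0,0,0,0,0,1],[30,0,0,0,0,0,1]]}}

```text
clock: 28.2
tool_pos: [0.5324, -0.0354, 0.0268]
eef_rot: [0.996, 0.095, -0.0, -0.0]
contact_force: [-1.9, -0.8, 0.4]
opening: 0.005
finger_force: 0.7
```

{"fn": "move_arm", "kwargs": {"motion": [[6,0,0,0,0,0,1],[12,0,0,0,0,0,1],[18,0,0,0,0,0,1],[23,0,0,0,0,0,1],[28,0,0,0,0,0,1]]}}

```text
clock: 28.82
tool_pos: [0.5595, -0.0303, 0.0268]
eef_rot: [0.996, 0.094, -0.0, 0.0]
contact_force: [-4.7, -0.9, 3.7]
opening: 0.01
finger_force: 2.2
```

```bash
python3 -c "
from h import *
loc()"
```

```text
t 28.825 cab xyz mm [-167.6   -1.9   26.8] Fcab -4.77 0.02 3.65
```

{"fn": "move_arm", "kwargs": {"motion": [[3,0,0,0,0,0,1],[6,0,0,0,0,0,1],[9,0,0,0,0,0,1],[12,0,0,0,0,0,1],[15,0,0,0,0,0,1]]}}

```text
clock: 29.45
tool_pos: [0.5743, -0.0275, 0.0268]
eef_rot: [0.996, 0.094, -0.0, 0.0]
contact_force: [-5.2, -0.2, 2.5]
opening: 0.005
finger_force: 2.5
```

{"fn": "move_arm", "kwargs": {"motion": [[2,0,0,0,0,0,1],[4,0,0,0,0,0,1],[6,0,0,0,0,0,1],[7,0,0,0,0,0,1],[8,0,0,0,0,0,1]]}}

```text
clock: 30.08
tool_pos: [0.5821, -0.026, 0.0268]
eef_rot: [0.996, 0.094, -0.0, 0.0]
contact_force: [-4.8, -0.2, 2.2]
opening: 0.01
finger_force: 2.5
```

```bash
python3 -c "
from h import *
loc()"
```

```text
t 30.075 cab xyz mm [-144.6   -1.9   26.8] Fcab -4.76 0.75 2.24
```

{"fn": "move_arm", "kwargs": {"motion": [[1,0,0,0,0,0,1],[2,0,0,0,0,0,1],[3,0,0,0,0,0,1],[4,0,0,0,0,0,1],[4,0,0,0,0,0,1]]}}

```text
clock: 30.7
tool_pos: [0.5858, -0.0252, 0.0268]
eef_rot: [0.996, 0.095, -0.0, 0.0]
contact_force: [-6.2, -0.6, 2.0]
opening: 0.006
finger_force: 2.6
```

{"fn": "move_arm", "kwargs": {"motion": [[0.7,0,0,0,0,0,1],[1.5,0,0,0,0,0,1],[1.5,0,0,0,0,0,1]]}}

```text
clock: 31.08
tool_pos: [0.5861, -0.0253, 0.0268]
eef_rot: [0.996, 0.094, -0.001, 0.0]
contact_force: [-7.3, -0.8, 4.8]
opening: 0.006
finger_force: 3.8
```

{"fn": "move_arm", "kwargs": {"motion": [[0.7,0,0,0,0,0,1],[1.5,0,0,0,0,0,1],[1.5,0,0,0,0,0,1]]}}

```text
clock: 31.45
tool_pos: [0.5862, -0.0252, 0.0268]
eef_rot: [0.996, 0.094, -0.003, 0.0]
contact_force: [-9.0, -1.0, 7.3]
opening: 0.008
finger_force: 5.0
```

{"fn": "move_arm", "kwargs": {"motion": [[0.4,0,0,0,0,0,1],[0.8,0,0,0,0,0,1],[0.8,0,0,0,0,0,1]]}}

```text
clock: 31.82
tool_pos: [0.5862, -0.0252, 0.0268]
eef_rot: [0.996, 0.094, -0.003, 0.0]
contact_force: [-10.7, -0.7, 8.8]
opening: 0.004
finger_force: 5.6
```

{"fn": "move_arm", "kwargs": {"motion": [[-3,0,0,0,0,0,1],[-7,0,0,0,0,0,1],[-13,0,0,0,0,0,1],[-20,0,0,0,0,0,1],[-27,0,0,0,0,0,1]]}}

```text
clock: 32.45
tool_pos: [0.5642, -0.0294, 0.0271]
eef_rot: [0.996, 0.095, 0.001, -0.0]
contact_force: [0.4, 2.1, -0.0]
opening: 0.011
finger_force: 0.0
```

```bash
python3 tr.py
```

```text
panel x [-136.2 -127.5 -119.3] 6581
panel x [-136.3 -127.5 -119.4] 6574
t 32.5 cab xyz mm [-164.5   -1.9   27. ] Fcab -1.63 0.04 0.33
```

The drawer latched: its face is at about −137 mm with the tool 18 mm clear of it. Back away, then a final check.

{"fn": "move_arm", "kwargs": {"motion": [[-30,0,0,0,0,0,1],[-70,0,0,0,0,0,1],[-85,0,-40,0,0,0,1],[-85,0,-90,0,0,0,1],[-85,0,-90,0,0,0,1]]}}

```text
clock: 33.12
tool_pos: [0.4826, -0.0456, 0.1199]
eef_rot: [0.996, 0.094, 0.004, 0.0]
contact_force: [0.4, 0.0, -0.2]
opening: 0.004
finger_force: 0.0
```

{"fn": "move_arm", "kwargs": {"motion": [[0,0,0,0,0,0,1],[0,0,0,0,0,0,1],[0,0,0,0,0,0,1],[0,0,0,0,0,0,1]]}}

```text
clock: 33.62
tool_pos: [0.4795, -0.0455, 0.1162]
eef_rot: [0.996, 0.095, -0.001, -0.0]
contact_force: [-0.4, -0.4, 0.6]
opening: 0.009
finger_force: 0.0
```

```bash
python3 tr.py
```

```text
panel x [-136.9 -128.1 -119.4] 3789
panel x [-136.8 -128.  -119.4] 3776
t 33.675 cab xyz mm [-248.9   -1.8  116.3] Fcab -0.02 -0.14 -0.44
```

```bash
python3 -c "
from plant import finish_job
print(finish_job())"
```

```text
the job is handed in; nothing more can be done
None
```

The orange-lidded jar stands upright in the front compartment and the drawer is latched shut; I handed the job in at about 34 s, with a peak push of about 11 N on the drawer. The first hook and the first grasp missed because the fingertips sit about 25 mm higher than reported; neither miss tipped the jar or moved the drawer.

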